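Open the safety cap of a coolant header tank

ROBOT

A 6-joint arm with a two-finger parallel gripper is mounted at the origin on the work surface. World frame = base frame: x ahead of the robot, y to its left, z up, the work surface at z = 0. Lengths are in m, angles in rad, forces in N, time in s.
With the tool pointing down it reaches from about 0.275 to 0.975 m from the base axis. Payload 8.4 kg.
Tool frame: the origin (TCP) lies between the finger pads; the fingertips stand 25 mm ahead of it and the grasp point (between the pads) lies 6 mm ahead of it (manip.tip_extent is the distance from the TCP to the fingertips, in m); z points along the fingers, y is the direction in which the jaws open and shut (so a half turn about z gives the same grasp; the last joint's range is limited). The gripper opens to 92 mm and grips with 3 to 60 N. Pads are 20 mm wide; open, the fingers measure 128 mm over their backs; the gripper's body (75 mm by 189 mm) begins 69 mm behind the grasp point.
Start: joints at [-1.102, 0.353, 1.633, -0, 1.155, -0.002], TCP at [0.283, -0.557, 0.24] pointing down, gripper open.
Joint ranges: [-2.63, 2.63], [-0.92, 2.1], [0.06, 2.66], [-1.3, 4.44], [0, 2.69], [-3.02, 3.02]. Speed limits (rad/s): [2.22, 2.22, 2.79, 3.14, 3.14, 3.14].

INTERFACE

Orientations are given as a unit quaternion [x, y, z, w].
In Python, from cell import manip gives the robot as it stands.
- The arm moves only by the tool servo_tool, never from a script. Its argument "plan" is one flat list of numbers, 7 for each row, row after row: the closure, from -1 (fully open) to 1 (shut), so that 0 is half open, then the shift along the tool's x, y, z in m, then the turn, a rotation vector about the tool's x, y, z in rad. A call has 1 to 20 rows; each row is the pose to reach, as a shift and turn from the pose commanded when the call began, along the tool's axes at that moment; what a row does not reach only later rows make up. A row lasts 1/10 s, in which the tool goes at most 50 mm and 8.59 degrees, less where a joint would pass 70% of its speed; a pose out of reach is approached as far as the arm can. A call with a gripper value outside its range is refused whole. The fingers move at their own pace and stop on an object; "grip_force" is the grip in N (left out, the last holds). Time passes only in rows, so rows that repeat a pose let the fingers close. It gives the time, the measured TCP pose, the force and the opening at its end, in the units of the state.
- manip.get_obs(): the state, without advancing time (a new reading comes with each control period).
- manip.snapshot(name): name is "side" or "top" or "wrist"; returns a dict with "img" (420x560x3 uint8, red, green, blue), "fx", "fy", "cx", "cy" (pixels), "dist_coeffs" ([k1, k2, p1, p2, k3] as OpenCV has them; the pictures are not rectified), "cam_to_world" (4x4, takes a point from camera to world coordinates). Camera axes: x right, y down, z forward; pixel columns grow to the right and rows downward; lengths in m; the calibration is good to about 2 mm. A picture is of the moment at which its call begins. There is no depth.
- manip.sign_off(): hands the job in, once; it reports no verdict.
The state is a dict: "t": time; "q": joint angles; "qvel": joint speeds; "joint_torque": joint torques, N m; "tcp_pos": TCP position; "ee_rot": TCP orientation; "wrist_force": force on the tool from outside, world axes, zero at the start; "wrist_torque": the same for the moment, N m; "grip_width": finger opening in m.
Only numpy, scipy, OpenCV 4.12 (cv2) and the standard library are available. Lean on these libraries where they do the work, as an engineer would, in place of code of your own. Each camera call takes 0.05 s, during which the arm holds its last target.

TASK

Somebody has left two broken bits of wood on top of the coolant header tank: first put both in the empty black scrap bin, so that nothing can fall into the tank. Then open the tank's push-and-turn safety cap: press it down against its spring, turn it anticlockwise while it is down until it comes free, and lift it off. Finish still holding the cap in the gripper, level and still, straight above the open filler neck with about 10 cm of air between neck and cap so that it drips back into the tank; the tank stays standing where it is and the other parts on the bench are left alone.

Things in the scene. Friction and masses are not known exactly. Their poses are not given: they have to be found in the camera images.
- tank: Coolant header tank, an aluminium box 300 x 140 mm and 110 mm tall, about 4 kg, loose on the bench. Origin: centre of its underside; x along its length towards the filler-neck end, z up. Flat top at z = 110 mm; the filler neck stands on it at x = +95 mm, y = 0. Flat feet reach 26 mm past both ends; a hose spigot sticks out 30 mm at the -x end, 45 mm up.
- neck_mouth (a point): Centre of the rim of the round filler neck, on its axis, 41 mm above the tank's top; axes as the tank's. Neck outside radius 20 mm, its two lugs 25.5 mm. A thin overflow nipple sticks out towards +x to 34 mm from the axis; its top is 15 mm above the tank's top, well below the cap.
- cap: Safety cap of plain steel on the neck: round, 58 mm diameter, 17.5 mm tall, 90 g, with two ears 22 mm wide on its +x and -x sides, 67 mm over both. Grip it across its y (58 mm), clear of the ears. Origin: centre of the skirt's lower edge; z up. Locked, the origin is 8 mm below neck_mouth, 33 mm above the tank's top, and the cap's x lies along the tank's x within 3 degrees.
- cap_top (a point): Centre of the cap's top face, 17.5 mm above its origin. The spring resists with 6 N at rest plus 1.8 N per mm pressed; the inner tangs pass the safety teeth 3.5 mm down; the cap bottoms 6.5 mm down (18 N). Held down it turns only anticlockwise seen from above: free from 50 degrees, stop at about 130, so 70 to 90 is right. Then it lifts straight off; its sprung seal hangs 7 mm below the skirt.
- bit_long: Broken bit of light wood batten lying on the tank's top, 60 x 24 mm and 20 mm tall, 22 g; length along its x; origin: centre of its underside. The last 18 mm at its +x end is splintered to 13 mm width (the -y side); grip it across its y at or just behind (-x of) the origin.
- bit_short: Broken bit of light wood batten lying on the tank's top, 42 x 30 mm and 18 mm tall, 22 g; length along its x; origin: centre of its underside. The last 13 mm at its +x end is splintered to 17 mm width (the -y side); grip it across its y at or just behind (-x of) the origin.
- bin: Empty black scrap bin, open on top, 190 x 160 mm outside (x, y), 90 mm tall, walls and floor 4 mm; beside the tank, left or right. Origin: centre of its underside.
- carton: Bystander: open cardboard box full of tappets, 190 x 160 x 70 mm, with flaps folded out, on the other side of the tank. Origin: centre of its underside.
- piston: Bystander: aluminium piston standing on the bench, 80 mm diameter, 62 mm tall. Origin: centre of its underside.
- conrod: Bystander: steel connecting rod lying flat, 176 mm long along its x, 80 mm wide at the big end, 22 mm tall. Origin on its underside between the two eyes.
Things that resemble listed ones, but are neither listed nor needed, are in the scene too. What is shaped like the bit_long but blue, red or yellow is not meant.

How it is judged:
On the way, in this order (a step that is already met when the one before it is completed fails the run):
1. both bits of wood are in the scrap bin and let go, the cap still locked (x of bit_long in the frame of bin between -0.09 and 0.09 m and y of bit_long in the frame of bin between -0.075 and 0.075 m and z of each of bit_long, bit_short in the frame of bin below 0.07 m and x of bit_short in the frame of bin between -0.09 and 0.09 m and y of bit_short in the frame of bin between -0.075 and 0.075 m and contact force between each of bit_long, bit_short and the fingers below 0.1 N and horizontal distance between cap and neck_mouth below 0.006 m and angle between the x axis of cap and the x axis of tank, either way round below 0.3 rad), for 0.2 s.
2. the cap is pressed down against its spring, still in its locked place (z of cap in the frame of neck_mouth below -0.0105 m and horizontal distance between cap and neck_mouth below 0.008 m and angle between the x axis of cap and the x axis of tank, either way round below 0.35 rad), for 0.05 s.
3. the cap is turned past its safety teeth, down on the neck (angle between the x axis of cap and the x axis of tank, either way round above 0.75 rad and z of cap in the frame of neck_mouth below -0.005 m and horizontal distance between cap and neck_mouth below 0.008 m), for 0.05 s.
At the end, for the whole second after the job is handed in: The cap is held in the fingers, still, level within 11 degrees, its skirt 50 to 170 mm above the rim of the neck and within 30 mm of the neck's axis, touching the tank nowhere; both bits of wood lie in the scrap bin; the tank stands flat (z of cap in the frame of neck_mouth between 0.05 and 0.17 m and horizontal distance between cap and neck_mouth below 0.03 m and angle between cap's own z axis and vertical below 0.2 rad and contact force between cap and the fingers above 2 N and contact force between cap and tank below 0.05 N and linear speed of cap below 0.03 m/s and angle between tank's own z axis and vertical below 0.03 rad and height (world z) of tank below 0.005 m and x of bit_long in the frame of bin between -0.09 and 0.09 m and y of bit_long in the frame of bin between -0.075 and 0.075 m and z of each of bit_long, bit_short in the frame of bin below 0.07 m and x of bit_short in the frame of bin between -0.09 and 0.09 m and y of bit_short in the frame of bin between -0.075 and 0.075 m and contact force between each of bit_long, bit_short and the fingers below 0.1 N); the arm keeps its last pose, push and grip.
It fails at once if the tank is lifted, tipped or shoved more than 40 mm (height (world z) of tank above 0.012 m or angle between tank's own z axis and vertical above 0.1 rad or distance of tank from where it was at the start of the episode above 0.04 m).
It fails at once if the scrap bin is shoved more than 30 mm or knocked over (distance of bin from where it was at the start of the episode above 0.03 m or angle between bin's own z axis and vertical above 0.3 rad).
It fails at once if a bystander (carton, piston, connecting rod) is shoved more than 30 mm or knocked over (distance of any of carton, piston, conrod from where it was at the start of the episode above 0.03 m or angle between any of carton, piston, conrod's own z axis and vertical above 0.3 rad).
It also fails if it takes over 67 s, if anything falls off the work surface, if the arm or the gripper's body presses on something with over 40 N, if the wrist force passes 120 N, or if a joint passes its speed limit or range.

## Working session

There is one attempt and no reset: what is moved stays moved. The work goes in short steps, Python scripts to look and compute and a tool call to move; the robot and the scene stay as the last step left them, time stands still between calls to the robot, and variables do not carry over. Pictures are saved under pics/ and viewed, and the job is handed in when it is done.

Besides the shell and the picture viewer there is one more tool, called after "Call:" as a command line: name --argument value ..., lists and objects as JSON in quotes. servo_tool: Moves the arm, as the interface text tells. Its arguments: {"type":"object","properties":{"plan":{"type":"array"},"grip_force":{"type":"number"}},"required":["plan"]}

```bash
ls; mkdir -p pics; cat > h.py <<'E'
import numpy as np, cv2, pickle, sys
from cell import manip
def snap(name,fn):
    s=manip.snapshot(name); cv2.imwrite('pics/'+fn+'.png',cv2.cvtColor(s['img'],cv2.COLOR_RGB2BGR)); pickle.dump(s,open('pics/'+fn+'.pkl','wb')); return s
def load(fn): return pickle.load(open('pics/'+fn+'.pkl','rb'))
def K(s): return np.array([[s['fx'],0,s['cx']],[0,s['fy'],s['cy']],[0,0,1.]])
def px2w(s,pts,z):
    u=cv2.undistortPoints(np.array(pts,float).reshape(-1,1,2),K(s),np.array(s['dist_coeffs'],float)).reshape(-1,2)
    T=np.array(s['cam_to_world']); d=np.c_[u,np.ones(len(u))]@T[:3,:3].T; o=T[:3,3]
    return o+d*((z-o[2])/d[:,2])[:,None]
def w2px(s,P):
    T=np.linalg.inv(np.array(s['cam_to_world'])); 
    r,_=cv2.Rodrigues(T[:3,:3]); return cv2.projectPoints(np.array(P,float).reshape(-1,1,3),r,T[:3,3],K(s),np.array(s['dist_coeffs'],float))[0].reshape(-1,2)
def crop(fn,x0,y0,x1,y1,out,k=4):
    i=cv2.imread('pics/'+fn+'.png')[y0:y1,x0:x1]; cv2.imwrite('pics/'+out+'.png',cv2.resize(i,None,fx=k,fy=k,interpolation=cv2.INTER_CUBIC))
E
python3 - <<'E'
from h import *
for n in ('top','side','wrist'):
    s=snap(n,n+'0'); print(n,s['fx'],s['dist_coeffs'],np.round(s['cam_to_world'],3).tolist())
print(manip.get_obs())
E
```

```text
pics
top 502.72774312695026 [-0.01440281  0.          0.          0.          0.        ] [[0.011, -0.988, 0.152, 0.379], [-1.0, -0.008, 0.022, -0.005], [-0.02, -0.152, -0.988, 1.178], [0.0, 0.0, 0.0, 1.0]]
side 426.9178113617127 [-0.07271038  0.          0.          0.          0.        ] [[-0.913, -0.251, 0.321, 0.188], [-0.407, 0.574, -0.71, 0.825], [-0.006, -0.779, -0.627, 0.819], [0.0, 0.0, 0.0, 1.0]]
wrist 330.2293843711425 [-0.06210425  0.          0.          0.          0.        ] [[0.455, -0.852, -0.26, 0.358], [-0.891, -0.435, -0.132, -0.519], [-0.001, 0.291, -0.957, 0.385], [0.0, 0.0, 0.0, 1.0]]
{'t': 0.15, 'q': array([-1.10236518e+00,  3.53514278e-01,  1.63389856e+00, -3.56336891e-06,
        1.15520797e+00, -2.42358191e-03]), 'qvel': array([ 0.00076674, -0.00179936, -0.00263329,  0.00097216,  0.00090193,
        0.00052189]), 'joint_torque': array([-1.28420710e-03, -5.94209003e+01, -3.34469175e+01,  6.97970507e-02,
        2.04408285e-02, -6.73680256e-05]), 'tcp_pos': array([ 0.28337087, -0.55670841,  0.23904809]), 'ee_rot': array([ 9.72414447e-01,  2.33259251e-01, -1.20286909e-04, -4.99810220e-04]), 'wrist_force': array([-0.42220101,  0.11746421,  0.18271575]), 'wrist_torque': array([ 0.00694705, -0.0079177 ,  0.03498279]), 'grip_width': 0.0917376087889566}
```

View pics/top0.png

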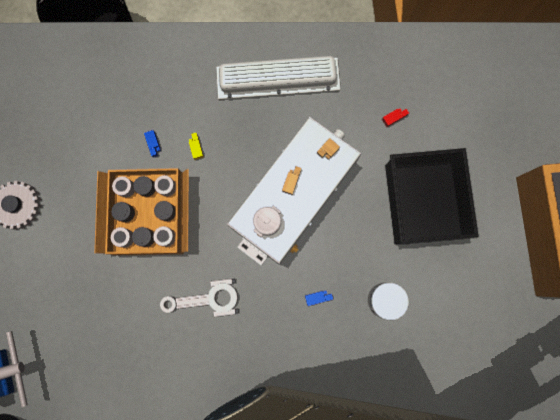

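View pics/side0.png

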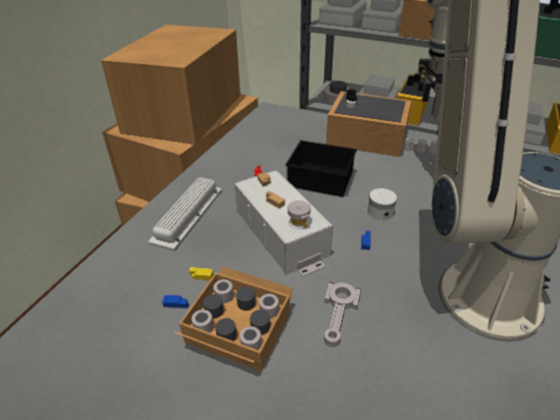

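The top view shows the tank at about (295,190). Its cap is at (266,222), the long bit at (292,180) and the short bit at (328,149). The black bin is at (432,197) and the carton at (143,211). The piston is at (389,301) and the conrod at (200,299). Lookalikes for the bits are blue (152,143) and (319,298), yellow (196,147), and red (395,117); all lie on the bench and are not wood-coloured.

```bash
python3 - <<'E'
from h import *
crop('top0',220,105,370,270,'c1',5)
crop('top0',270,130,350,205,'c2',8)
crop('top0',375,135,490,255,'c3',5)
E
```

```text
(no output)
```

View pics/c2.png

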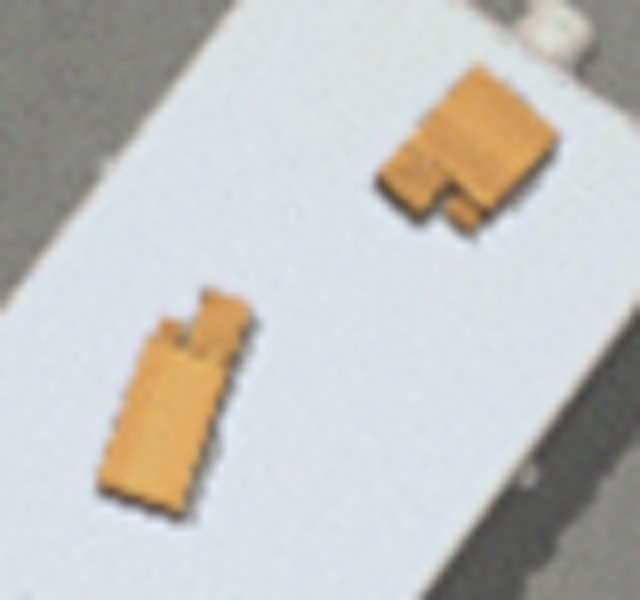

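View pics/c1.png

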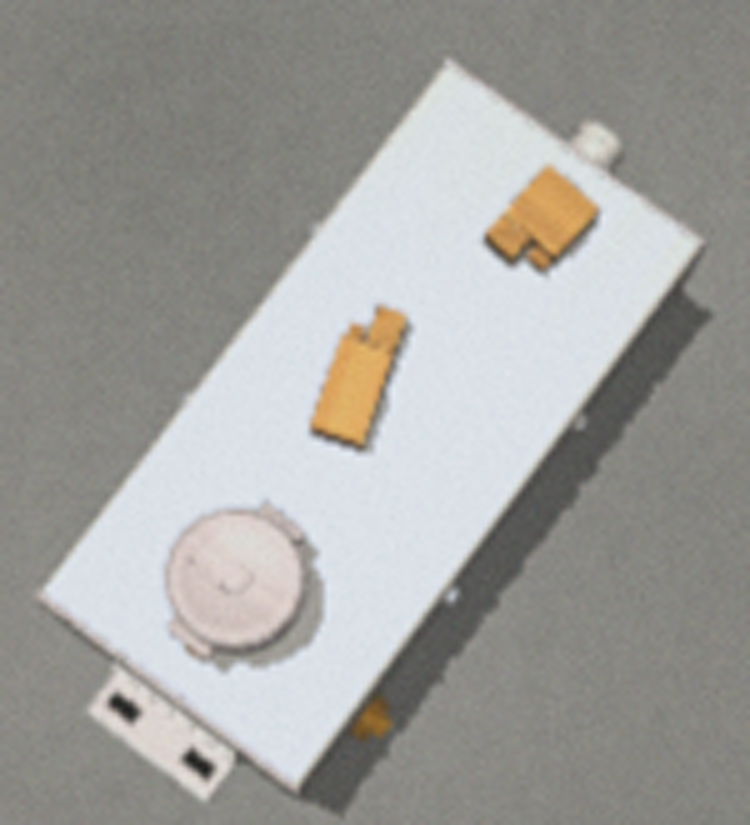

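View pics/c3.png

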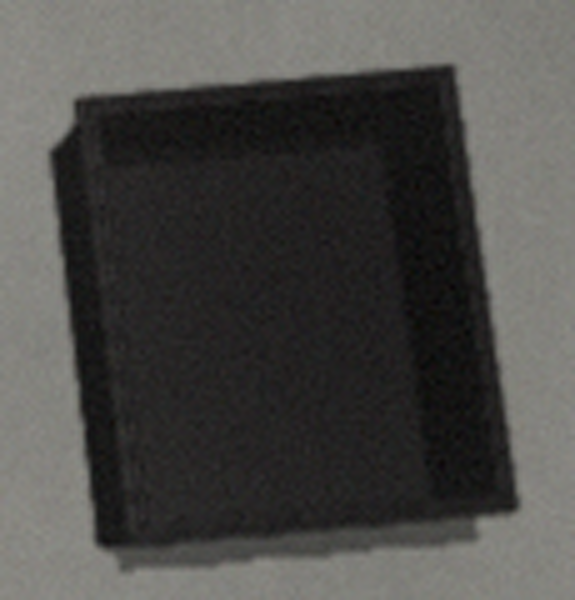

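```bash
cat > m.py <<'E'
from h import *
s=load('top0')
f=lambda P,k,o: np.array(P)/k+np.array(o)-0.5+0.5/k
def rect(P,z,name):
    w=px2w(s,P,z)[:,:2]; d=[np.linalg.norm(w[i]-w[(i+1)%len(w)]) for i in range(len(w))]
    print(name,np.round(w,4).tolist(),'sides',np.round(d,4),'c',np.round(w.mean(0),4)); return w
t=rect(f([(299,790),(704,240),(447,60),(40,597)],5,(220,105)),.110,'tank')
x=(t[0]+t[3]-t[1]-t[2]); x/=np.linalg.norm(x); c=t.mean(0); print('tank yaw',np.degrees(np.arctan2(x[1],x[0])),'neck',c+.095*x)
b=rect(f([(77,100),(453,67),(517,508),(103,545)],5,(375,135)),.09,'bin')
cap=px2w(s,f([(234,580)],5,(220,105)),.1605); print('cap',cap)
ear=px2w(s,f([(282,522),(190,638)],5,(220,105)),.15); e=ear[1]-ear[0];print('ears yaw',np.degrees(np.arctan2(e[1],e[0])),np.linalg.norm(e[:2]))
l=rect(f([(100,487),(185,512),(255,322),(205,290),(160,320)],8,(270,130)),.130,'long')
y=l[0]-l[1]; xl=l[2]-l[1]; print('L yaw from y',np.degrees(np.arctan2(-y[0],y[1])),'from x',np.degrees(np.arctan2(xl[1],xl[0])))
xl/=np.linalg.norm(xl); print('L origin',(l[0]+l[1])/2+.03*xl)
h=rect(f([(480,68),(555,135),(380,180)],8,(270,130)),.128,'short')
y=h[1]-h[0]; xs=h[2]-h[0]; print('S yaw y',np.degrees(np.arctan2(-y[0],y[1])),'x',np.degrees(np.arctan2(xs[1],xs[0])))
xs/=np.linalg.norm(xs); print('S origin',(h[0]+h[1])/2+.021*xs)
E
python3 m.py
```

```text
tank [[0.4165, 0.0192], [0.6563, -0.1544], [0.7373, -0.0424], [0.4974, 0.1311]] sides [0.2961 0.1382 0.296  0.1381] c [ 0.5769 -0.0116]
tank yaw 144.1101785734551 neck [0.49990862 0.04408275]
bin [[0.6574, -0.2226], [0.6736, -0.3891], [0.478, -0.4079], [0.4605, -0.2294]] sides [0.1673 0.1965 0.1793 0.1971] c [ 0.5674 -0.3122]
cap [[0.49953201 0.04559283 0.1605    ]]
ears yaw 142.48446373461118 0.061047543267210395
long [[0.5677, 0.0149], [0.5612, -0.0076], [0.6126, -0.0259], [0.6213, -0.0125], [0.613, -0.0006]] sides [0.0235 0.0546 0.0159 0.0145 0.0479] c [ 0.5952 -0.0063]
L yaw from y -16.171253464672592 from x -19.51037501796929
L origin [ 0.59271582 -0.00637968]
short [[0.6834, -0.0861], [0.6649, -0.1061], [0.6522, -0.0592]] sides [0.0272 0.0486 0.0412] c [ 0.6669 -0.0838]
S yaw y 137.34276637540592 x 139.22153179618564
S origin [ 0.65826713 -0.08237359]
```

```bash
cat >> h.py <<'E'
from scipy.spatial.transform import Rotation as R
def go(p,yaw):
    "yaw: world heading of tool x, tool pointing down; prints shift, rotvec in tool frame from measured pose"
    o=manip.get_obs(); R0=R.from_quat(o['ee_rot'])
    M=np.array([[np.cos(yaw),np.sin(yaw),0],[np.sin(yaw),-np.cos(yaw),0],[0,0,-1]])
    d=R0.inv().apply(np.array(p)-o['tcp_pos']); r=(R0.inv()*R.from_matrix(M)).as_rotvec()
    print('tcp',np.round(o['tcp_pos'],4),'F',np.round(o['wrist_force'],1),'q',np.round(o['q'],2),'w',round(o['grip_width'],4),'t',o['t'])
    print('shift',np.round(d,4),'rot',np.round(r,4),'rows>=',max(np.linalg.norm(d)/.05,np.degrees(np.linalg.norm(r))/8.59))
E
python3 -c "
from h import *
go([.593,-.006,.24],np.radians(-17))"
```

```text
tcp [ 0.2834 -0.5567  0.239 ] F [-0.4  0.1  0.2] q [-1.1   0.35  1.63 -0.    1.16 -0.  ] w 0.0917 t 0.15
shift [ 0.5258 -0.3503 -0.0006] rot [-1.000e-03  4.000e-04  7.676e-01] rows>= 12.635677368490299
```

Call:
servo_tool --plan '[-1,0.526,-0.35,0,0,0,0.768,-1,0.526,-0.35,0,0,0,0.768,-1,0.526,-0.35,0,0,0,0.768,-1,0.526,-0.35,0,0,0,0.768,-1,0.526,-0.35,0,0,0,0.768,-1,0.526,-0.35,0,0,0,0.768,-1,0.526,-0.35,0,0,0,0.768,-1,0.526,-0.35,0,0,0,0.768,-1,0.526,-0.35,0,0,0,0.768,-1,0.526,-0.35,0,0,0,0.768,-1,0.526,-0.35,0,0,0,0.768,-1,0.526,-0.35,0,0,0,0.768,-1,0.526,-0.35,0,0,0,0.768,-1,0.526,-0.35,0,0,0,0.768,-1,0.526,-0.35,0,0,0,0.768,-1,0.526,-0.35,0,0,0,0.768]' --grip_force 20

```text
t: 1.75
tcp_pos: [0.5928, -0.0074, 0.2393]
ee_rot: [0.989, -0.148, -0.0, 0.0]
wrist_force: [0.9, -0.4, 0.1]
grip_width: 0.0921
```

```bash
python3 -c "
from h import *
go([.593,-.006,.24],np.radians(-17))
s=snap('wrist','w1')
print(w2px(s,[[.593,-.006,.13],[.658,-.082,.128],[.4995,.045,.1605]]))"
```

```text
tcp [ 0.5928 -0.0074  0.2393] F [ 0.9 -0.4  0.1] q [-0.01  0.3   1.7  -0.    1.13  1.85] w 0.0921 t 1.75
shift [-0.0002 -0.0014 -0.0007] rot [ 0.0007  0.0009 -0.0009] rows>= 0.03195782988724062
[[275.11806968 221.46864723]
 [346.51250061 113.82814193]
 [249.16182983 352.81918897]]
```

View pics/w1.png

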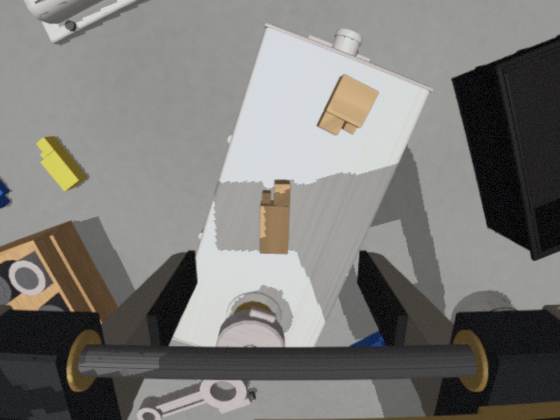

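```bash
python3 -c "
from h import *
crop('w1',240,165,310,265,'c4',6)
crop('w1',300,60,400,150,'c5',6)"
```

```text
(no output)
```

View pics/c4.png

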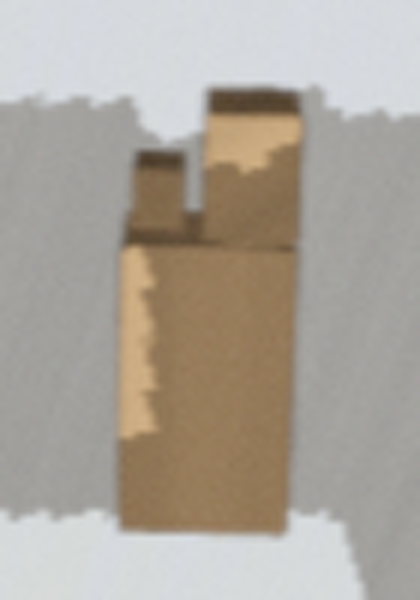

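View pics/c5.png

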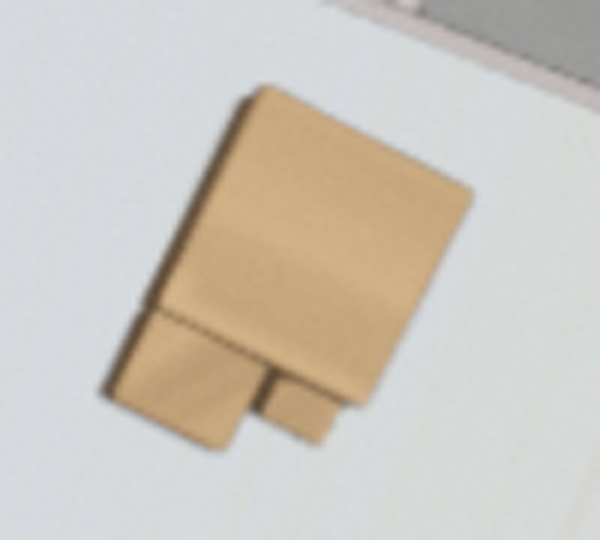

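```bash
python3 - <<'E'
from h import *
s=load('w1')
f=lambda P,k,o: np.array(P)/k+np.array(o)-0.5+0.5/k
def body(P,z,L,full,name):
    w=px2w(s,P,z)[:,:2]; back=(w[0]+w[1])/2; fr=(w[2]+w[3])/2
    x=fr-back; l=np.linalg.norm(x); x/=l; yd=(w[3]+w[0]-w[1]-w[2])/2*(1)
    print(name,'len',l,'expect',L,'width',np.linalg.norm(w[0]-w[1]),np.linalg.norm(w[2]-w[3]),'yaw',np.degrees(np.arctan2(x[1],x[0])),'origin',(back+fr)/2+x*(full-L)/2)
body(f([(120,530),(287,532),(294,247),(124,241)],6,(240,165)),.13,.042,.06,'long')
body(f([(268,87),(474,192),(368,407),(155,300)],6,(300,60)),.128,.029,.042,'short')
go([.593,-.006,.1375],np.radians(-17.5))
E
```

```text
long len 0.04159086192474807 expect 0.042 width 0.02334346798919717 0.022713793905965094 yaw -18.15992481891712 origin [ 0.59502708 -0.00580189]
short len 0.028385807051197868 expect 0.029 width 0.028784524176026893 0.03039711420692687 yaw 137.53889793122903 origin [ 0.66101836 -0.08405128]
tcp [ 0.5928 -0.0077  0.2395] F [ 0.4  0.6 -1.2] q [-0.02  0.3   1.7  -0.    1.13  1.85] w 0.0918 t 1.8
shift [-0.0003 -0.0017  0.1019] rot [0.0005 0.0005 0.0071] rows>= 2.0392879961894446
```

Call:
servo_tool --plan '[-0.3,-0.004,-0.002,0.03,0,0,0,-0.3,-0.004,-0.002,0.06,0,0,0,-0.3,-0.004,-0.002,0.085,0,0,0,-0.3,-0.004,-0.002,0.102,0,0,0,-0.3,-0.004,-0.002,0.102,0,0,0,1,-0.004,-0.002,0.102,0,0,0,1,-0.004,-0.002,0.102,0,0,0,1,-0.004,-0.002,0.102,0,0,0,1,-0.004,-0.002,0.102,0,0,0,1,-0.004,-0.002,0.102,0,0,0,1,-0.004,-0.002,0.102,0,0,0]' --grip_force 20

```text
t: 2.9
tcp_pos: [0.5903, -0.0035, 0.1378]
ee_rot: [0.989, -0.148, 0.0, 0.0]
wrist_force: [-0.1, -1.5, 2.3]
grip_width: 0.0239
```

```bash
python3 -c "
from h import *
go([.60,-.31,.055],np.radians(-17.5))"
```

```text
tcp [ 0.5903 -0.0035  0.1378] F [-0.1 -1.5  2.3] q [-0.01  0.41  1.8  -0.    0.93  1.86] w 0.0239 t 2.9
shift [0.099  0.2902 0.0828] rot [ 0.0001 -0.0002  0.0084] rows>= 6.352828997659415
```

Call:
servo_tool --plan '[1,0,0,-0.04,0,0,0,1,0,0,-0.08,0,0,0,1,0.099,0.29,-0.08,0,0,0,1,0.099,0.29,-0.08,0,0,0,1,0.099,0.29,-0.08,0,0,0,1,0.099,0.29,-0.08,0,0,0,1,0.099,0.29,-0.08,0,0,0,1,0.099,0.29,-0.08,0,0,0,1,0.099,0.29,-0.08,0,0,0,1,0.099,0.29,-0.08,0,0,0]'

```text
t: 3.9
tcp_pos: [0.5996, -0.311, 0.2171]
ee_rot: [0.989, -0.149, -0.0, -0.0]
wrist_force: [-0.8, 0.3, -0.6]
grip_width: 0.0239
```

```bash
python3 -c "
from h import *
go([.60,-.31,.055],np.radians(-17.5))
snap('wrist','w2')"
```

```text
tcp [ 0.5996 -0.311   0.2171] F [-0.8  0.3 -0.6] q [-0.48  0.45  1.54  0.    1.15  1.39] w 0.0239 t 3.9
shift [ 0.0002 -0.001   0.1621] rot [-0.0003  0.0005  0.0057] rows>= 3.2416838647648882
```

View pics/w2.png

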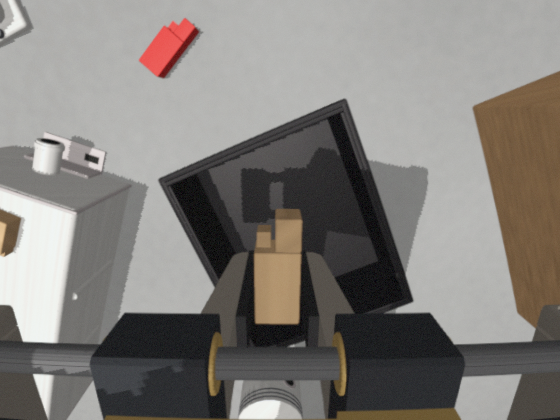

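```bash
python3 -c "
from h import *
s=load('w2'); w=px2w(s,[(162,181),(345,101),(411,299)],.09)[:,:2]; print(w, np.linalg.norm(np.diff(w,axis=0),axis=1), (w[0]+w[2])/2)"
```

```text
[[ 0.65676958 -0.226845  ]
 [ 0.67370515 -0.38989978]
 [ 0.48201127 -0.40835488]] [0.16393192 0.19258021] [ 0.56939042 -0.31759994]
```

Bin centre is about (0.569,-0.317) and sizes agree with 190 x 160 (the held bit is seen in the fingers at about (278,280)). I can go down here.

Call:
servo_tool --plan '[1,0,-0.001,0.045,0,0,0,1,0,-0.001,0.09,0,0,0,1,0,-0.001,0.13,0,0,0,1,0,-0.001,0.16,0,0,0,1,0,-0.001,0.16,0,0,0,0,0,-0.001,0.16,0,0,0,0,0,-0.001,0.16,0,0,0,0,0,-0.001,0.16,0,0,0,0,0,-0.001,0.16,0,0,0,0,0,-0.001,0.12,0,0,0,0,0,-0.001,0.07,0,0,0,0,0,-0.001,0.02,0,0,0,0,0,-0.001,-0.02,0,0,0,0,0,-0.001,-0.02,0,0,0]'

```text
t: 5.35
tcp_pos: [0.6033, -0.3104, 0.2456]
ee_rot: [0.989, -0.148, 0.006, 0.002]
wrist_force: [0.2, -0.8, -0.1]
grip_width: 0.0458
```

```bash
python3 -c "
from h import *
snap('wrist','w3')
o=np.array([.6608,-.0840]); y=np.radians(137.5); o=o-.004*np.array([np.cos(y),np.sin(y)]); print(o)
go([*o,.1375],y); go([*o,.1375],y+np.pi)"
```

```text
[ 0.66374911 -0.08670236]
tcp [ 0.6019 -0.3097  0.242 ] F [-1.3  0.  -0.5] q [-0.48  0.43  1.52  0.    1.19  1.39] w 0.0464 t 5.4
shift [-0.007  -0.2314  0.1042] rot [ 1.0000e-02 -5.0000e-04 -2.6972e+00] rows>= 17.990885400452694
tcp [ 0.6019 -0.3097  0.242 ] F [-1.3  0.  -0.5] q [-0.48  0.43  1.52  0.    1.19  1.39] w 0.0464 t 5.4
shift [-0.007  -0.2314  0.1042] rot [-4.000e-04 -7.300e-03  4.443e-01] rows>= 5.077802935774389
```

View pics/w3.png

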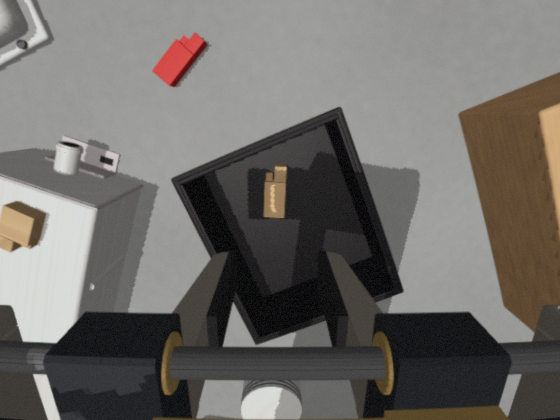

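The long bit lies on the bin floor at (275,195). Next is the short bit.

Call:
servo_tool --plan '[-0.3,-0.007,-0.231,0.01,0,0,0.444,-0.3,-0.007,-0.231,0.01,0,0,0.444,-0.3,-0.007,-0.231,0.01,0,0,0.444,-0.3,-0.007,-0.231,0.01,0,0,0.444,-0.3,-0.007,-0.231,0.01,0,0,0.444,-0.3,-0.007,-0.231,0.01,0,0,0.444,-0.3,-0.007,-0.231,0.01,0,0,0.444]'

```text
t: 6.1
tcp_pos: [0.6606, -0.0852, 0.2262]
ee_rot: [0.932, -0.361, -0.001, 0.0]
wrist_force: [0.0, 0.7, 0.1]
grip_width: 0.0598
```

```bash
python3 -c "
from h import *
snap('wrist','w4')
o=np.array([.6637,-.0867]); y=np.radians(137.5)
go([*o,.1375],y+np.pi)
crop('w4',200,150,360,290,'c6',5)"
```

```text
tcp [ 0.6606 -0.0861  0.2265] F [ 0.4  0.3 -0.2] q [-0.13  0.43  1.55 -0.    1.16  2.18] w 0.0599 t 6.15
shift [ 0.0028 -0.0018  0.089 ] rot [0.0014 0.0011 0.001 ] rows>= 1.781967095511869
```

View pics/w4.png

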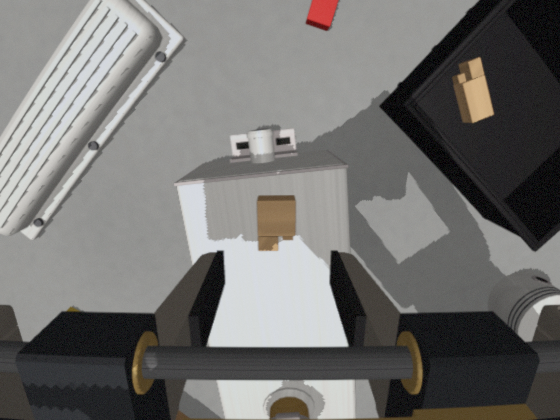

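View pics/c6.png

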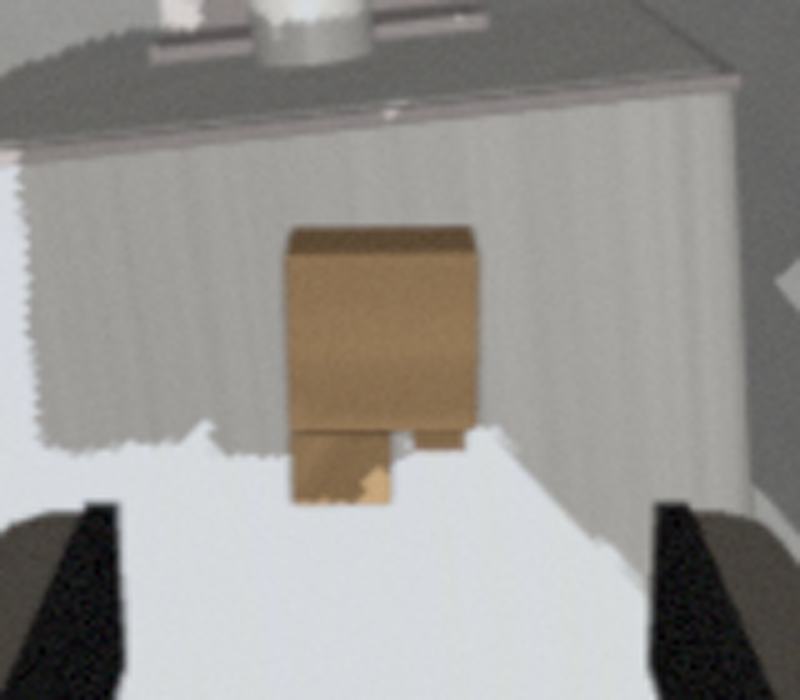

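```bash
python3 -c "
from h import *
s=load('w4'); w=px2w(s,np.array([(288,253),(478,253),(474,430),(292,430)])/5+[200-.4,150-.4],.128)[:,:2]; c=w.mean(0); b=(w[0]+w[1])/2-(w[2]+w[3])/2; print(c,np.linalg.norm(b),np.degrees(np.arctan2(b[1],b[0])),np.linalg.norm(w[0]-w[1]))
go([*c,.1365],np.radians(-42.5))
go([.54,-.325,.055],np.radians(-42.5))"
```

```text
[ 0.66548784 -0.08856788] 0.02881788329457099 -42.3183367370734 0.028996363760599
tcp [ 0.6606 -0.0861  0.2265] F [ 0.4  0.3 -0.2] q [-0.13  0.43  1.55 -0.    1.16  2.18] w 0.0599 t 6.15
shift [ 0.0054 -0.0017  0.09  ] rot [0.0014 0.0011 0.001 ] rows>= 1.804169524171791
tcp [ 0.6606 -0.0861  0.2265] F [ 0.4  0.3 -0.2] q [-0.13  0.43  1.55 -0.    1.16  2.18] w 0.0599 t 6.15
shift [0.0724 0.2574 0.1718] rot [0.0014 0.0011 0.001 ] rows>= 6.356532728973045
```

Call:
servo_tool --plan '[-0.3,0.004,-0.001,0.03,0,0,0,-0.3,0.004,-0.001,0.06,0,0,0,-0.3,0.004,-0.001,0.08,0,0,0,-0.3,0.004,-0.001,0.0895,0,0,0,-0.3,0.004,-0.001,0.0895,0,0,0,1,0.004,-0.001,0.0895,0,0,0,1,0.004,-0.001,0.0895,0,0,0,1,0.004,-0.001,0.0895,0,0,0,1,0.004,-0.001,0.0895,0,0,0,1,0.004,-0.001,0.0895,0,0,0,1,0.004,-0.001,0.0895,0,0,0,1,0.004,-0.001,0.04,0,0,0,1,0.004,-0.001,0,0,0,0]'

```text
t: 7.45
tcp_pos: [0.6644, -0.0876, 0.2282]
ee_rot: [0.932, -0.362, -0.001, 0.0]
wrist_force: [0.5, 0.3, -0.5]
grip_width: 0.0298
```

```bash
python3 -c "
from h import *
go([.535,-.325,.055],np.radians(-42.5))"
```

```text
tcp [ 0.6644 -0.0876  0.2282] F [ 0.5  0.3 -0.5] q [-0.13  0.43  1.54  0.    1.17  2.18] w 0.0298 t 7.45
shift [0.0651 0.2623 0.1733] rot [0.0009 0.0016 0.0007] rows>= 6.421795686638335
```

Call:
servo_tool --plan '[1,0.065,0.262,0,0,0,0,1,0.065,0.262,0,0,0,0,1,0.065,0.262,0,0,0,0,1,0.065,0.262,0,0,0,0,1,0.065,0.262,0,0,0,0,1,0.065,0.262,0,0,0,0,1,0.065,0.262,0.03,0,0,0,1,0.065,0.262,0.08,0,0,0,1,0.065,0.262,0.13,0,0,0,1,0.065,0.262,0.171,0,0,0,1,0.065,0.262,0.171,0,0,0,0,0.065,0.262,0.171,0,0,0,0,0.065,0.262,0.171,0,0,0,0,0.065,0.262,0.171,0,0,0,0,0.065,0.262,0.13,0,0,0,0,0.065,0.262,0.08,0,0,0,0,0.065,0.262,0.03,0,0,0,0,0.065,0.262,-0.02,0,0,0,0,0.065,0.262,-0.02,0,0,0]'

```text
t: 9.35
tcp_pos: [0.5396, -0.3271, 0.2576]
ee_rot: [0.932, -0.362, 0.007, 0.001]
wrist_force: [0.5, 0.1, 0.5]
grip_width: 0.0456
```

```bash
python3 -c "
from h import *
snap('wrist','w5'); snap('top','top1')
go([.4997,.045,.24],np.radians(144)); go([.4997,.045,.24],np.radians(-36))
crop('top1',220,105,370,270,'c7',5)"
```

```text
tcp [ 0.5368 -0.3254  0.2507] F [-0.3 -0.4 -0.7] q [-0.55  0.34  1.62  0.    1.17  1.76] w 0.0461 t 9.45
shift [-0.2775 -0.2482  0.0095] rot [-8.1000e-03  1.1000e-03  3.0288e+00] rows>= 20.2020497359958
tcp [ 0.5368 -0.3254  0.2507] F [-0.3 -0.4 -0.7] q [-0.55  0.34  1.62  0.    1.17  1.76] w 0.0461 t 9.45
shift [-0.2775 -0.2482  0.0095] rot [-0.0008 -0.0053 -0.1128] rows>= 7.447729099945334
```

View pics/w5.png

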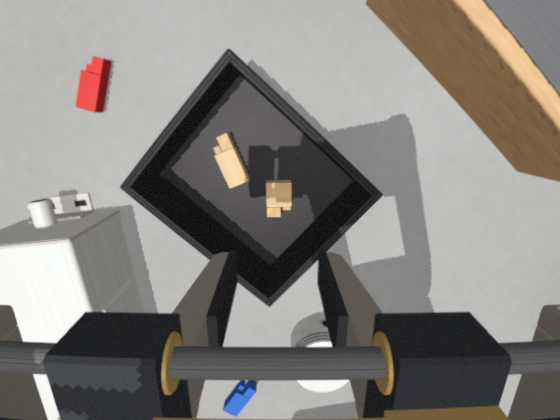

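View pics/top1.png

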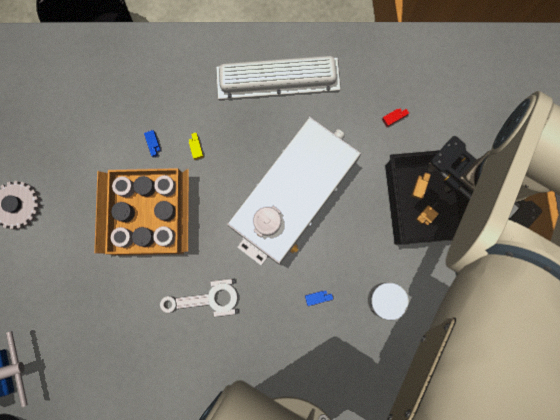

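View pics/c7.png

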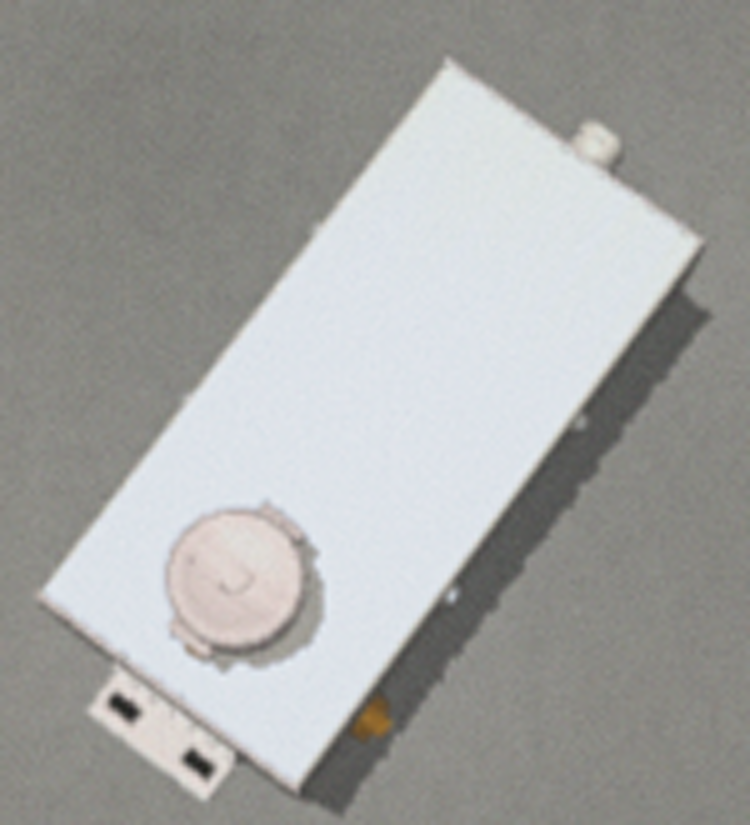

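Both bits are in the bin: long at (230,160) and short at (278,195) in the wrist view. The tank and cap look unchanged. Moving above the cap.

Call:
servo_tool --plan '[-1,-0.277,-0.248,0.005,0,0,-0.113,-1,-0.277,-0.248,0.005,0,0,-0.113,-1,-0.277,-0.248,0.005,0,0,-0.113,-1,-0.277,-0.248,0.005,0,0,-0.113,-1,-0.277,-0.248,0.005,0,0,-0.113,-1,-0.277,-0.248,0.005,0,0,-0.113,-1,-0.277,-0.248,0.005,0,0,-0.113,-1,-0.277,-0.248,0.005,0,0,-0.113,-1,-0.277,-0.248,0.005,0,0,-0.113,-1,-0.277,-0.248,0.005,0,0,-0.113,-1,-0.277,-0.248,0.005,0,0,-0.113]'

```text
t: 10.55
tcp_pos: [0.4989, 0.044, 0.2421]
ee_rot: [0.951, -0.309, -0.0, 0.0]
wrist_force: [0.8, 0.7, 0.3]
grip_width: 0.092
```

```bash
python3 -c "
from h import *
s=snap('wrist','w6')
go([.4997,.045,.163],np.radians(-36))
print(w2px(s,[[.4997,.045,.1605]]))
crop('w6',190,150,370,290,'c8',4)"
```

```text
tcp [0.499  0.0438 0.2422] F [-1.   0.2  0.4] q [ 0.08  0.16  1.89 -0.    1.1   2.29] w 0.0918 t 10.6
shift [-0.0001 -0.0014  0.0792] rot [ 0.0006  0.0003 -0.0012] rows>= 1.584446628630833
[[275.41462186 232.85550936]]
```

View pics/w6.png

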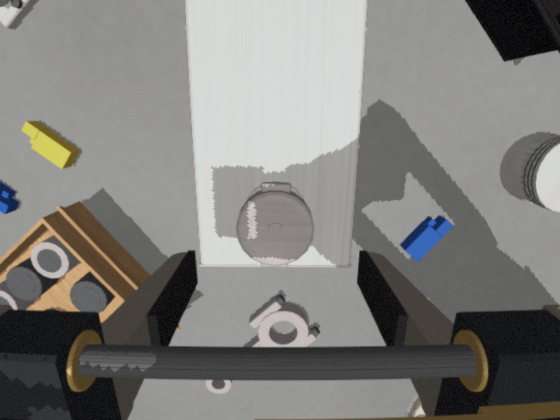

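View pics/c8.png

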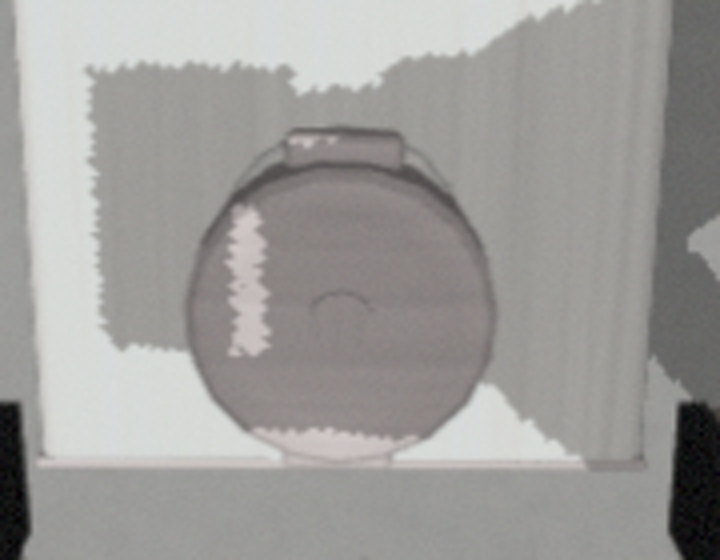

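```bash
python3 - <<'E'
from h import *
from scipy.optimize import least_squares
s=load('w6')
# circle centre mark (arc at crop 341,305) & side edges
print(px2w(s,[(341.5/4+190-.4,312/4+150-.4)],.1605), px2w(s,[(341.5/4+190-.4,312/4+150-.4)],.155))
e=px2w(s,np.array([(40,460),(645,460)])/4+[190-.4,150-.4],.11)[:,:2]; m=e.mean(0); d=e[1]-e[0]; print('tank end',e,np.linalg.norm(d),m)
n=np.array([-d[1],d[0]])/np.linalg.norm(d); print('neck',m+.055*n, m-.055*n,np.degrees(np.arctan2(n[1],n[0])))
a=np.linspace(0,2*np.pi,60); im=cv2.imread('pics/w6.png')[150:290,190:370]; im=cv2.resize(im,None,fx=4,fy=4,interpolation=cv2.INTER_CUBIC)
for c,col in (((.4997,.045),(0,0,255)),((.5012,.0439),(0,255,0))):
  for z in (.1605,.143):
    p=w2px(s,np.c_[c[0]+.029*np.cos(a),c[1]+.029*np.sin(a),0*a+z]); p=((p-[190,150])*4+2).astype(int); cv2.polylines(im,[p.reshape(-1,1,2)],True,col,1)
cv2.imwrite('pics/c9.png',im)
E
```

```text
[[0.50318546 0.04286144 0.1605    ]] [[0.50165012 0.04401381 0.155     ]]
tank end [[0.50073242 0.13144648]
 [0.41836113 0.01789523]] 0.1402815615834481 [0.45954678 0.07467085]
neck [0.50406666 0.04237565] [0.41502689 0.10696605] -35.95753314729757
```

View pics/c9.png

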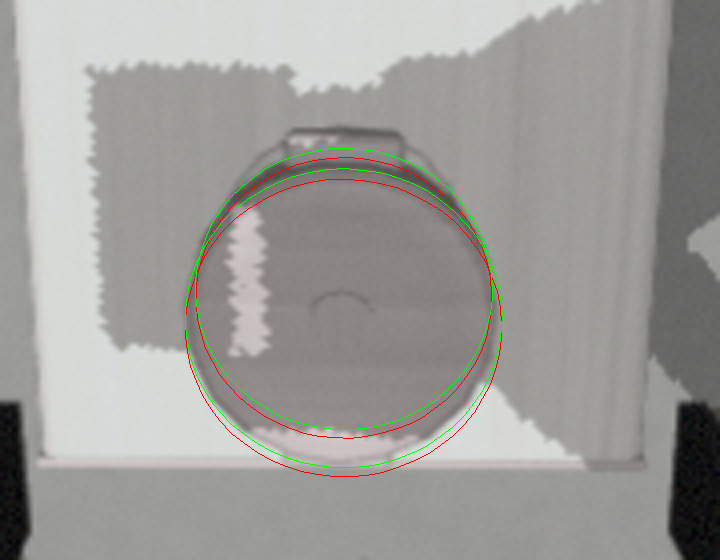

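Top and wrist estimates of the cap differ by about 3 mm along the tank's x. I'll look again with the hand half-turned, so that a fixed mounting error of the wrist camera cancels.

Call:
servo_tool --plan '[-1,0,0,0,0,0,-1.57,-1,0,0,0,0,0,-1.57,-1,0,0,0,0,0,-1.57,-1,0,0,0,0,0,-1.57,-1,0,0,0,0,0,-1.57,-1,0,0,0,0,0,-1.57,-1,0,0,0,0,0,-1.57,-1,0,0,0,0,0,-1.57,-1,0,0,0,0,0,-1.57,-1,0,0,0,0,0,-1.57,-1,0,0,0,0,0,-1.57]'

```text
t: 11.7
tcp_pos: [0.4991, 0.0437, 0.2424]
ee_rot: [0.89, 0.455, -0.0, 0.0]
wrist_force: [0.9, -0.3, -0.3]
grip_width: 0.0919
```

Call:
servo_tool --plan '[-1,0,0,0,0,0,-1.57,-1,0,0,0,0,0,-1.57,-1,0,0,0,0,0,-1.57,-1,0,0,0,0,0,-1.57,-1,0,0,0,0,0,-1.57,-1,0,0,0,0,0,-1.57,-1,0,0,0,0,0,-1.57,-1,0,0,0,0,0,-1.57,-1,0,0,0,0,0,-1.57,-1,0,0,0,0,0,-1.57,-1,0,0,0,0,0,-1.57,-1,0,0,0,0,0,-1.57]'

```text
t: 12.9
tcp_pos: [0.4991, 0.0439, 0.2425]
ee_rot: [0.31, 0.951, -0.0, -0.0]
wrist_force: [0.7, -0.3, 0.3]
grip_width: 0.0917
```

```bash
cat > ov.py <<'E'
from h import *
def ov(fn,box,k,cs,out):
    s=load(fn); x0,y0,x1,y1=box
    a=np.linspace(0,2*np.pi,60); im=cv2.imread(f'pics/{fn}.png')[y0:y1,x0:x1]; im=cv2.resize(im,None,fx=k,fy=k,interpolation=cv2.INTER_CUBIC)
    for c,col in zip(cs,((0,0,255),(0,255,0),(255,0,0))):
        p=w2px(s,np.c_[c[0]+.029*np.cos(a),c[1]+.029*np.sin(a),0*a+.1605]); p=((p-[x0,y0])*k+k/2).astype(int); cv2.polylines(im,[p.reshape(-1,1,2)],True,col,1)
    cv2.imwrite(f'pics/{out}.png',im)
E
python3 - <<'E'
from ov import *
snap('wrist','w7')
go([.5015,.0438,.163],np.radians(144))
ov('w7',(190,150,370,290),4,[(.4997,.045),(.5032,.0428)],'c10')
E
```

```text
tcp [0.4991 0.044  0.2425] F [ 0.5 -0.3 -0. ] q [ 0.08  0.16  1.89 -0.    1.1  -0.85] w 0.0918 t 12.95
shift [-0.002   0.0012  0.0795] rot [-0.0001 -0.     -0.0049] rows>= 1.5904053169495818
```

View pics/c10.png

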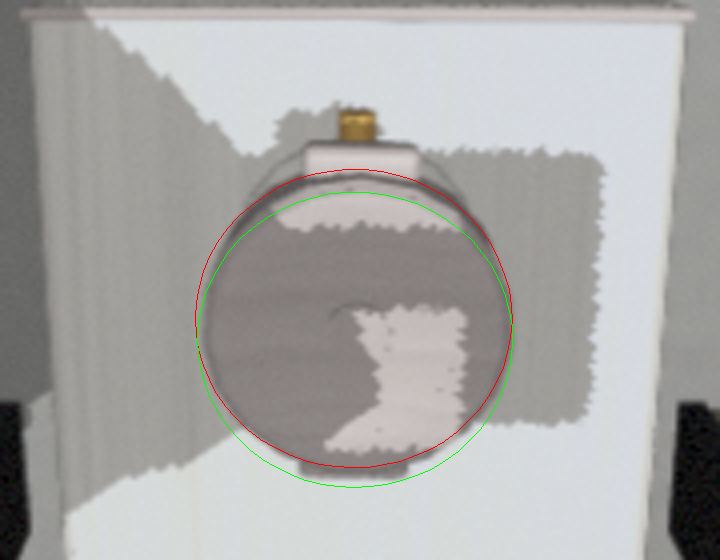

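The half-turned view (cap centre at crop (356,321)) gives (0.5001,0.0447), against (0.5027,0.0428) from the first view. I take the mean, (0.5014,0.0438).

Call:
servo_tool --plan '[-1,-0.002,0.001,0.03,0,0,0,-1,-0.002,0.001,0.055,0,0,0,-1,-0.002,0.001,0.072,0,0,0,-1,-0.002,0.001,0.0795,0,0,0,-1,-0.002,0.001,0.0795,0,0,0,-1,-0.002,0.001,0.0795,0,0,0,1,-0.002,0.001,0.0795,0,0,0,1,-0.002,0.001,0.0795,0,0,0,1,-0.002,0.001,0.0795,0,0,0,1,-0.002,0.001,0.0795,0,0,0,1,-0.002,0.001,0.0795,0,0,0,1,-0.002,0.001,0.0795,0,0,0,1,-0.002,0.001,0.0795,0,0,0]' --grip_force 60

```text
t: 14.25
tcp_pos: [0.5013, 0.0446, 0.1633]
ee_rot: [0.31, 0.951, -0.0, 0.0]
wrist_force: [-2.1, -1.3, 4.6]
grip_width: 0.0573
```

```bash
python3 - <<'E'
from h import *
go([.5014,.0438,.157],np.radians(144)); print(manip.get_obs()['wrist_torque'])
E
```

```text
tcp [0.5013 0.0446 0.1633] F [-2.1 -1.3  4.6] q [ 0.09  0.26  1.96 -0.    0.92 -0.86] w 0.0573 t 14.25
shift [-0.0006 -0.0005  0.0063] rot [-0.0001  0.0001 -0.0014] rows>= 0.12709869017365086
[-0.2104694   0.11484691 -0.01619035]
```

Call:
servo_tool --plan '[1,0,0,0.002,0,0,0,1,0,0,0.004,0,0,0,1,0,0,0.0055,0,0,0,1,0,0,0.0055,0,0,0,1,0,0,0.0055,0,0,0,1,0,0,0.0055,0,0,0]'

```text
t: 14.85
tcp_pos: [0.5013, 0.0446, 0.1584]
ee_rot: [0.31, 0.951, -0.0, 0.0]
wrist_force: [-4.3, -1.3, 14.0]
grip_width: 0.057
```

Call:
servo_tool --plan '[1,0,0,0.0006,0,0,0,1,0,0,0.0006,0,0,-0.08,1,0,0,0.0006,0,0,-0.16,1,0,0,0.0006,0,0,-0.24,1,0,0,0.0006,0,0,-0.32]'

```text
t: 15.35
tcp_pos: [0.5022, 0.0451, 0.1582]
ee_rot: [0.153, 0.988, 0.001, 0.001]
wrist_force: [-2.5, 1.2, 13.7]
grip_width: 0.0572
```

```bash
python3 - <<'E'
from h import *
go([.5014,.0438,.157],np.radians(224)); print(manip.get_obs()['wrist_torque'])
s=snap('side','s2'); print(w2px(s,[.5014,.0438,.16]));crop('s2',240,150,360,270,'c11',5)
E
```

```text
tcp [0.5022 0.0451 0.1582] F [-2.5  1.2 13.7] q [ 0.09  0.27  1.97  0.    0.91 -1.18] w 0.0572 t 15.35
shift [ 0.0003 -0.0015  0.0012] rot [ 5.000e-04  2.300e-03 -1.075e+00] rows>= 7.1700205461056115
[ 0.37973622  0.41664019 -0.09231314]
[[298.15843386 206.29948523]]
```

View pics/c11.png

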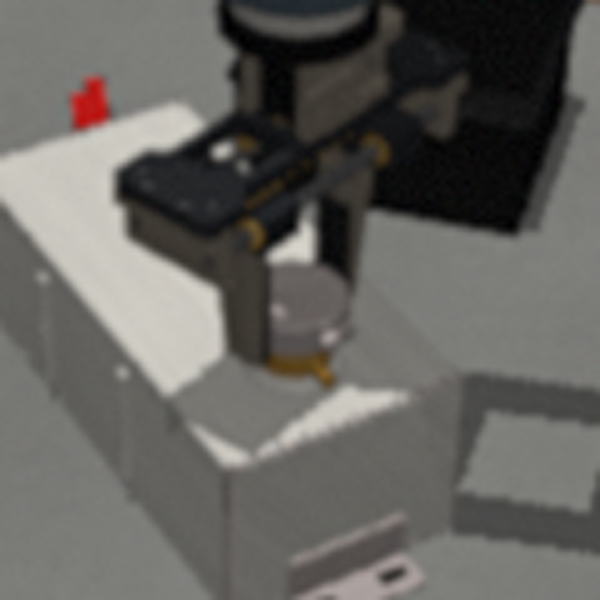

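Call:
servo_tool --plan '[1,0,0,0.0004,0,0,-0.1,1,0,0,0.0004,0,0,-0.2,1,0,0,0.0004,0,0,-0.3,1,0,0,0.0004,0,0,-0.4,1,0,0,0.0004,0,0,-0.5,1,0,0,0.0004,0,0,-0.6,1,0,0,0.0004,0,0,-0.7,1,0,0,0.0004,0,0,-0.8,1,0,0,0.0004,0,0,-0.9,1,0,0,0.0004,0,0,-1,1,0,0,0.0004,0,0,-1.08,1,0,0,0.0004,0,0,-1.08,1,0,0,0.0004,0,0,-1.08]'

```text
t: 16.7
tcp_pos: [0.5019, 0.0449, 0.1578]
ee_rot: [-0.376, 0.927, -0.0, 0.001]
wrist_force: [-3.8, 0.2, 13.9]
grip_width: 0.057
```

```bash
python3 - <<'E'
from h import *
go([.5014,.0438,.157],np.radians(224)); print(manip.get_obs()['wrist_torque'])
s=snap('side','s3'); crop('s3',240,150,360,270,'c12',5); s=snap('wrist','w8')
E
```

```text
tcp [0.5019 0.0449 0.1578] F [-3.8  0.2 13.9] q [ 0.09  0.27  1.97  0.    0.91 -2.26] w 0.057 t 16.7
shift [ 0.0011 -0.0004  0.0008] rot [-0.0007  0.0013  0.0025] rows>= 0.028282869732041215
[0.09007442 0.63078843 0.09289344]
```

View pics/c12.png

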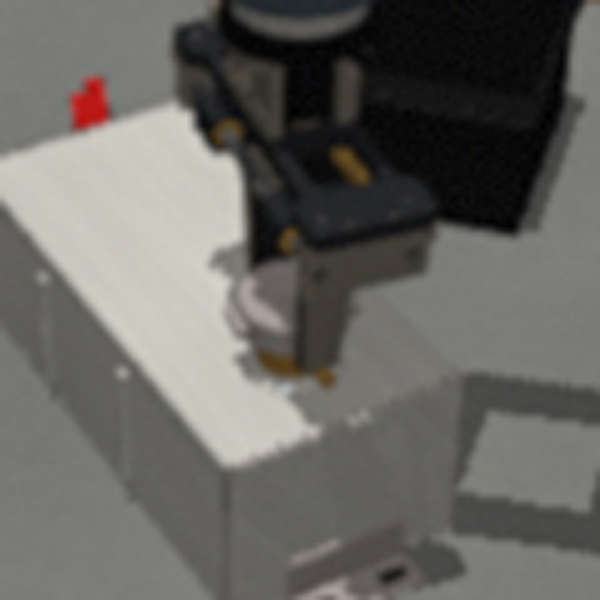

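View pics/w8.png

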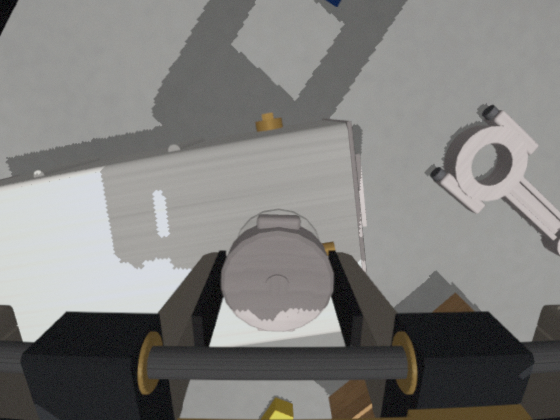

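The ear at (279,222) now lies across the tank, so the cap has turned with the hand by about 80°. I'll lift gently first.

Call:
servo_tool --plan '[1,0,0,-0.003,0,0,0,1,0,0,-0.006,0,0,0,1,0,0,-0.009,0,0,0,1,0,0,-0.009,0,0,0]'

```text
t: 17.2
tcp_pos: [0.5015, 0.0447, 0.1658]
ee_rot: [-0.376, 0.927, -0.0, 0.0]
wrist_force: [1.3, 0.2, 1.1]
grip_width: 0.0574
```

Force is about zero, so the cap is free.

Call:
servo_tool --plan '[1,0,0,-0.006,0,0,0,1,0,0,-0.012,0,0,0,1,0,0,-0.018,0,0,0,1,0,0,-0.024,0,0,0,1,0,0,-0.024,0,0,0]'

```text
t: 17.7
tcp_pos: [0.5018, 0.0447, 0.1906]
ee_rot: [-0.376, 0.927, -0.0, 0.001]
wrist_force: [0.1, -0.2, -1.2]
grip_width: 0.057
```

Call:
servo_tool --plan '[1,0,0,-0.02,0,0,0,1,0,0,-0.04,0,0,0,1,0,0,-0.06,0,0,0,1,0,0,-0.079,0,0,0,1,0,0,-0.079,0,0,0,1,0,0,-0.079,0,0,0,1,0,0,-0.079,0,0,0,1,0,0,-0.079,0,0,0,1,0,0,-0.079,0,0,0]'

```text
t: 18.6
tcp_pos: [0.5009, 0.0446, 0.2677]
ee_rot: [-0.376, 0.927, 0.0, -0.001]
wrist_force: [-0.1, 1.4, -1.2]
grip_width: 0.057
```

```bash
python3 - <<'E'
from h import *
go([.5014,.0438,.27],np.radians(224)); print(manip.get_obs()['wrist_torque'])
s=snap('side','s4'); crop('s4',220,100,370,260,'c13',4); s=snap('top','top2'); s=snap('wrist','w9')
E
```

```text
tcp [0.5009 0.0446 0.2677] F [-0.1  1.4 -1.2] q [ 0.09  0.13  1.86  0.    1.15 -2.26] w 0.057 t 18.6
shift [ 0.0002 -0.001  -0.0023] rot [ 0.0009 -0.0011  0.0023] rows>= 0.04925263917854693
[ 0.12939649 -0.12194169  0.03123476]
```

View pics/c13.png

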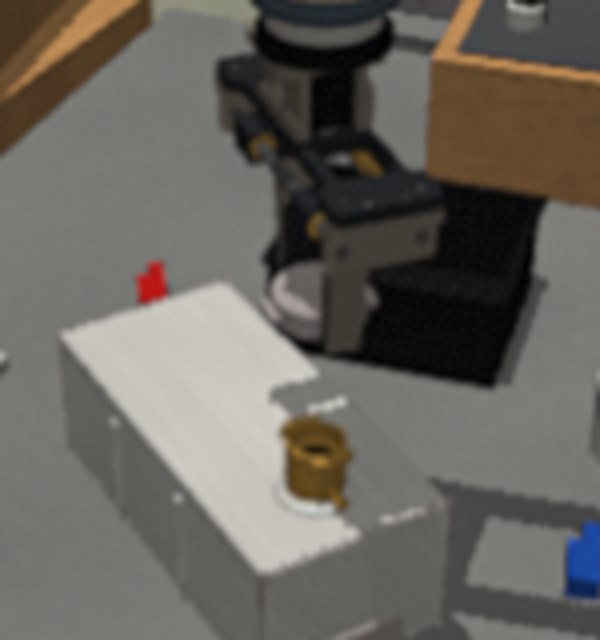

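View pics/w9.png

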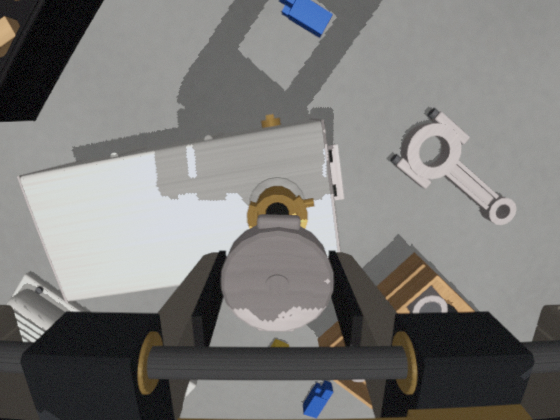

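View pics/top2.png

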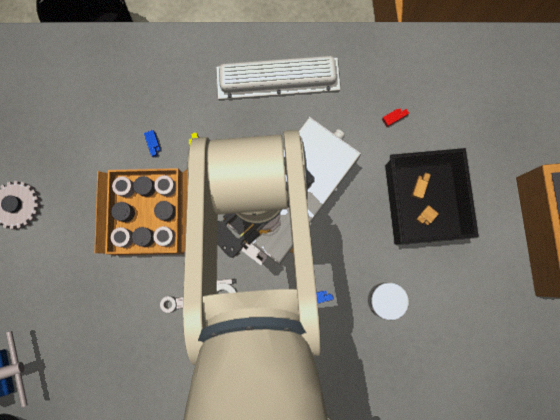

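The cap is held level between the fingers and the neck is open, at crop (315,440) in the side view. Both bits are in the bin at (422,185) and (428,215), and the bystanders haven't moved. I'll check the neck's position and that the arm is still, then hand in.

```bash
python3 - <<'E'
from h import *
print('neck',px2w(load('w9'),[(278,212)],.151))
o=manip.get_obs(); print(o['t'],o['tcp_pos'],np.abs(o['qvel']).max(),o['grip_width'],o['wrist_force'])
E
```

```text
neck [[0.49778296 0.0419745  0.151     ]]
18.75 [0.50114688 0.04465849 0.26823234] 0.0022451230807966757 0.05715574283041069 [ 0.2373976  -0.38180983 -0.92183973]
```

Call:
servo_tool --plan '[1,0,0,0,0,0,0,1,0,0,0,0,0,0,1,0,0,0,0,0,0]'

```text
t: 19.05
tcp_pos: [0.5013, 0.0447, 0.2686]
ee_rot: [-0.376, 0.927, -0.0, 0.0]
wrist_force: [-0.0, -1.2, -1.0]
grip_width: 0.0572
```

```bash
python3 -c "
from h import *
print(manip.sign_off())"
```

```text
the job is handed in; nothing more can be done
None
```

The job is handed in at about 19 s of the 67 s allowed. Both wood bits went into the black scrap bin first. I then gripped the cap across its y with 60 N, pressed it about 5 mm, turned it about 80° anticlockwise and lifted it off.

**Last checks:**
- **Cap:** it is held level, with the fingers open 57 mm on it. The wrist carries about 1 N, close to its weight, and the arm is still. Its skirt is about 10 cm above the rim, worked out from the hand's height.
- **Neck:** it is open, and the last wrist picture puts it about 4 mm horizontally from the cap's axis.
- **Bits, tank and bystanders:** both bits lie in the bin in the last top picture. The bin and the bystanders look unmoved. The tank also looks unmoved, though the arm hides part of it.

**Disagreements:** the cameras differed by about 3 mm on the cap's position. I turned the hand half round, took a second wrist picture and used the mean. No check failed.

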